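# Turn the bead stand to bring the coral piece to the pointer

### The job

Turn the round bead stand by pushing the brass posts on its rim with your fingertips until the red coral piece stands in front, in line with the brass pointer to within about a centimetre, and leave the stand at rest there. Do not pinch, lift or touch the three pieces standing on it: they must ride round upright in their places on the cork ring. Leave the green dish and the silver gauge where they are.

Things in the scene. Friction and masses are not known exactly. Their poses are not given: they have to be found in the camera images.
- stand: fixed foot of the rotating bead stand, with a brass pointer. Origin on the turning axis at table height. Its -x axis points from the turning axis to the pointer (the front of the stand), z up. The pointer is a low brass arm ending in a brass diamond (57 mm across the corners, top 22 mm above the table, cream-white on top) whose centre is 176 mm from the axis, outside the disc.
- carousel: the turning disc on the foot; origin on the turning axis at table height, z up, x axis towards post 0. It turns freely a full turn either way, stays where left (about 0.7 N at the posts, no spring). Wood, 270 mm across, flat top 32 mm above the table, brass hub knob 44 mm across and 26 mm high in the middle, six brass posts near the rim, pieces on the cork ring about 75 mm from the axis.
- post0 (a point): half-way up brass post 0 of six equal ones fixed upright on the disc near its rim, 60 degrees apart, 122 mm from the turning axis; each 10 mm thick and 28 mm tall, from 32 to 60 mm above the table. Push these sideways to turn the disc.
- post1 (a point): half-way up brass post 1, like post 0, 60 degrees counter-clockwise from it seen from above
- post2 (a point): half-way up brass post 2, like post 0, 120 degrees counter-clockwise from it seen from above
- post3 (a point): half-way up brass post 3, like post 0, 180 degrees counter-clockwise from it seen from above
- post4 (a point): half-way up brass post 4, like post 0, 240 degrees counter-clockwise from it seen from above
- post5 (a point): half-way up brass post 5, like post 0, 300 degrees counter-clockwise from it seen from above
- coral_mid (a point): Red coral imam piece (the long end bead of a string of prayer beads), loose, standing upright on the cork ring of the turning disc and riding round with it by friction alone; turned shape 46 mm tall, 22 mm across its foot, widest there, 30 g. This is the one to bring to the front. The point is its centre, half-way up; its z axis points up the piece.
- amber_mid (a point): Amber imam piece (the long end bead of a string of prayer beads), loose, standing upright on the cork ring of the turning disc and riding round with it by friction alone; turned shape 46 mm tall, 22 mm across its foot, widest there, 30 g. Only rides along. The point is its centre, half-way up; its z axis points up the piece.
- jade_mid (a point): Green glass imam piece (the long end bead of a string of prayer beads), loose, standing upright on the cork ring of the turning disc and riding round with it by friction alone; turned shape 46 mm tall, 22 mm across its foot, widest there, 30 g. Only rides along. The point is its centre, half-way up; its z axis points up the piece.
- coral: the same red coral piece; origin at the centre of its underside
- amber: the same amber piece; origin at the centre of its underside
- jade: the same green glass piece; origin at the centre of its underside
- dish_mid (a point): loose green glass dish on the table beside the stand, 100 mm across, 32 mm tall; the point is its centre half-way up. Leave it alone.
- gauge_mid (a point): loose squat silver bead gauge with a white dial on top, 60 mm across, 36 mm tall, a small steel jaw on one side to 46 mm from its centre; the point is its centre half-way up. Leave it alone.

How it is judged:
By the outcome, as a careful person would: the job done as asked, in the order asked, and still so for the second after the job is handed in, with the robot touching nothing.
It also fails if it takes over 45 s, if anything falls off the work surface, if the arm or the gripper's body presses on something with over 40 N, if the wrist force passes 120 N, or if a joint passes its speed limit or range.

### The arm

A 6-joint arm with a two-finger parallel gripper is mounted at the origin on the work surface. World frame = base frame: x ahead of the robot, y to its left, z up, the work surface at z = 0. Lengths are in m, angles in rad, forces in N, time in s.
With the tool pointing down it reaches from about 0.375 to 0.975 m from the base axis. Payload 3.8 kg.
Tool frame: the origin (TCP) lies midway between the tips of the shut fingers; the grasp point (between the pads) lies 19 mm behind it; z points along the fingers, y is the line along which they close (so a half turn about z gives the same grasp; the last joint's range is limited). The gripper opens to 88 mm and grips with 3 to 60 N. Pads are 18 mm wide; open, the fingers measure 123 mm over their backs; the gripper's body (75 mm by 187 mm) begins 45 mm behind the grasp point.
Start: joints at [1.195, 0.264, 1.604, -0, 1.274, -0.037], TCP at [0.224, 0.637, 0.212] pointing down, gripper open.
Joint ranges: [-2.63, 2.63], [-0.94, 2.18], [0.31, 2.57], [-1.31, 4.45], [0, 2.66], [-2.55, 2.55]. Speed limits (rad/s): [2.57, 2.57, 3.14, 3.14, 3.14, 3.14].

### API

Orientations are given as a unit quaternion [w, x, y, z].
In Python, from station import bot gives the robot as it stands.
- The arm moves only by the tool send_rows, never from a script. Its arguments are lists of equal length, an entry for each row: "translation": the shift along the tool's x, y, z normalised to -1 to 1, where 1 is 0.02 m, a list of three; "yaw": the turn about the tool's z normalised to -1 to 1, where 1 is 8 degrees; "jaw": the opening, from 0 (shut) to 1 (fully open). A call has 1 to 8 rows; each row shifts and turns the commanded pose from where the row before left it, along the tool's axes as they then stand; what a row does not reach is not made up. A row lasts 1/8 s, in which the tool goes at most 62.5 mm and 10.7 degrees, less where a joint would pass 70% of its speed; a pose out of reach is approached as far as the arm can. A call with a number of a shift or a turn outside -1 to 1 is refused whole. A call with a gripper value outside its range is refused whole. The fingers move at their own pace and stop on an object; "grip_force" is the grip in N (left out, the last holds). Time passes only in rows, so rows that do not move let the fingers close. It gives the time, the measured TCP pose, the force, the opening and the grip force at its end, in the units of the state.
- bot.sense(): the state, without advancing time (a new reading comes with each control period).
- bot.read_camera(name): name is "scene" or "top"; returns the picture (400x640x3 uint8, red, green, blue); there is no depth.
- bot.get_calibration(name): a dict with "fx", "fy", "cx", "cy" (pixels), "k1" (the pictures are not rectified: a ray, as slopes to the right and down, at radius r is drawn at 1 + k1 r^2 times it, then the intrinsics apply), "origin" and "attitude" of the camera in the world. Camera axes: x right, y up, looking along -z (the intrinsics and any distortion apply to the point x, -y, -z); pixel columns grow to the right and rows downward; lengths in m; the calibration is good to about 2 mm. A picture is of the moment at which its call begins. get_calibration takes no time and is no camera call.
- bot.job_done(): hands the job in; it is judged then, once.
Trained networks look in the newest picture that a camera, given by its name, has taken for a name from the list of things; names that differ only in an ending like _2 or _b are one class to them, and where a whole thing is asked for, a point or a joint stands for the part that bears it (a point fixed in the world has none). Each returns a list of dicts, best first, with "conf" (0 to 1); they miss things now and then, are a little off and sometimes report something else, mostly with a low value. They report only what shows in the picture. A call takes as long as a camera call.
- bot.silhouettes(camera, query): "region" (400x640 bool, what is visible of it).
- bot.landmark_of(camera, query): "centre" ([x, y, z] in m, in the coordinates of the camera as it stood for that picture, good to about 4 mm: a listed point, or the origin of a listed thing).
The state is a dict: "clock": time; "joint_positions": joint angles; "joint_velocities": joint speeds; "joint_torque": joint torques, N m; "tcp_pos": TCP position; "eef_rot": TCP orientation; "ft_force": force on the tool from outside, world axes, zero at the start; "wrist_torque": the same for the moment, N m; "width": opening from 0.0 (shut) to 1.0 (fully open); "gripper_force": force on a finger pad.
Only numpy, scipy, OpenCV 4.12 (cv2) and the standard library are available. Lean on these libraries where they do the work, as an engineer would, in place of code of your own. Each camera call takes 0.05 s, during which the arm holds its last target. There are 200 camera calls.

## Working session

There is one attempt and no reset: what is moved stays moved. The work goes in short steps, Python scripts to look and compute and a tool call to move; the robot and the scene stay as the last step left them, time stands still between calls to the robot, and variables do not carry over. Pictures are saved under pics/ and viewed, at most 10 in all, crops included, and the job is handed in when it is done.

Besides the shell and the picture viewer there is one more tool, called after "Call:" as name([rows], argument=value, ...), one row to a line, values as JSON. send_rows: Moves the arm, as the interface text tells. Its arguments: {"type":"object","properties":{"translation":{"type":"array","items":{"type":"array","items":{"type":"number","minimum":-1,"maximum":1}}},"yaw":{"type":"array","items":{"type":"number","minimum":-1,"maximum":1}},"jaw":{"type":"array","items":{"type":"number"}},"grip_force":{"type":"number"}},"required":["translation","yaw","jaw"]}

```bash
mkdir -p pics; cat > h.py <<'E'
from station import bot
import numpy as np, cv2
from scipy.spatial.transform import Rotation as R
def w(cam,c):
    k=bot.get_calibration(cam); q=np.array(k["attitude"],float)
    M=q if q.shape==(3,3) else R.from_quat(q,scalar_first=True).as_matrix()
    return np.array(k["origin"])+M@np.array(c)
def look(cam,names):
    out={}
    for n in names:
        l=bot.landmark_of(cam,n)
        if l: out[n]=(w(cam,l[0]["centre"]),l[0]["conf"]); print(cam,n,out[n][0].round(4),round(out[n][1],2))
        else: print(cam,n,None)
    return out
E
python3 - <<'E'
from h import *
for c in("top","scene"):
    im=bot.read_camera(c); cv2.imwrite(f"pics/{c}0.png",im[:,:,::-1])
    look(c,["stand","carousel","post0","coral_mid","amber_mid","jade_mid","dish_mid","gauge_mid"])
    print(bot.get_calibration(c))
print(bot.sense())
E
```

```text
top stand [ 5.895e-01 -6.000e-04 -4.000e-04] 0.71
top carousel [0.5849 0.0008 0.0034] 0.97
top post0 [ 0.5333 -0.1124  0.0473] 0.97
top coral_mid [ 0.6545 -0.1019  0.0444] 0.7
top amber_mid [0.704  0.0141 0.0462] 0.61
top jade_mid [0.564  0.0667 0.0573] 0.63
top dish_mid [ 0.4828 -0.3199  0.0132] 0.56
top gauge_mid [0.5483 0.3822 0.0181] 0.77
{'fx': 372.2999340697349, 'fy': 372.2999340697349, 'cx': 319.90308111963185, 'cy': 202.0576570588957, 'k1': -0.042058784442816376, 'origin': array([0.49604042, 0.00443937, 1.05682372]), 'attitude': array([-0.70198338, -0.02418696,  0.03651045,  0.7108455 ])}
scene stand [ 0.4809 -0.3262  0.0213] 0.71
scene carousel [ 0.5821 -0.0051 -0.0035] 0.62
scene post0 [ 0.6609 -0.1009  0.0469] 0.89
scene coral_mid [0.6504 0.0362 0.0602] 0.42
scene amber_mid [ 0.566  -0.0708  0.0547] 0.46
scene jade_mid [0.5612 0.0661 0.0566] 0.71
scene dish_mid [ 0.4818 -0.3255  0.0218] 0.56
scene gauge_mid [0.5468 0.3824 0.0209] 0.77
{'fx': 443.0569288618151, 'fy': 443.0569288618151, 'cx': 324.70937202858426, 'cy': 200.77793898398667, 'k1': -0.0351703684178036, 'origin': 
[... 156 characters left out ...]
1.19510135e+00,  2.63873498e-01,  1.60400716e+00,  7.35251664e-06,
        1.27371323e+00, -3.69277349e-02]), 'joint_velocities': array([-5.75533076e-04,  6.72571579e-04,  1.68251720e-04,  1.31046143e-03,
       -9.81068901e-04,  1.52291140e-05]), 'joint_torque': array([-2.16810381e-04, -5.02028704e+01, -3.57266879e+01,  7.27875810e-02,
        1.80874992e-02,  3.59910672e-06]), 'tcp_pos': array([0.22433139, 0.63661847, 0.21231972]), 'eef_rot': array([-3.56791286e-06,  1.68575883e-01,  9.85688679e-01,  1.12121687e-07]), 'ft_force': array([-0.16579397, -0.16447223, -0.98690079]), 'wrist_torque': array([-0.00654773, -0.01376147,  0.00083857]), 'gripper_force': 0.0, 'width': 1.0023944068097954}
```

View pics/top0.png

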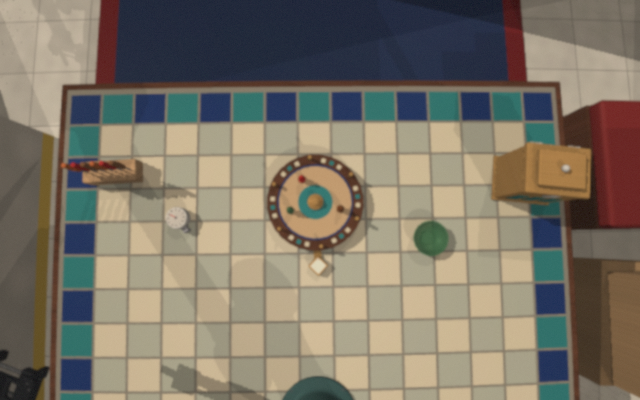

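View pics/scene0.png

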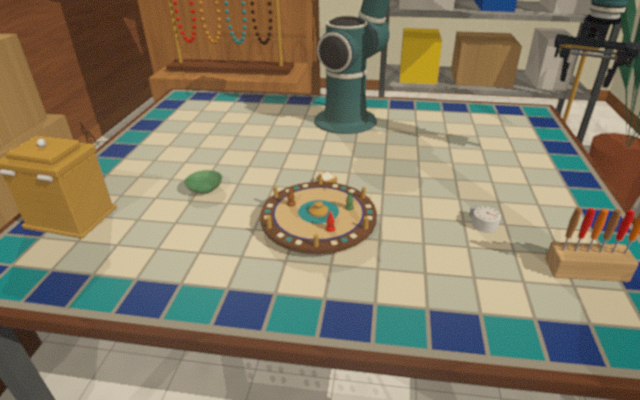

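```bash
cat >> h.py <<'E'
def px2w(cam,u,v,z):
    k=bot.get_calibration(cam); K=np.array([[k["fx"],0,k["cx"]],[0,k["fy"],k["cy"]],[0,0,1]])
    p=cv2.undistortPoints(np.array([[[u,v]]],float),K,np.array([k["k1"],0,0,0]))[0,0]
    o=w(cam,[0,0,0]); d=w(cam,[p[0],-p[1],-1])-o
    return o+d*(z-o[2])/d[2]
def w2px(cam,P):
    k=bot.get_calibration(cam); M=R.from_quat(k["attitude"],scalar_first=True).as_matrix()
    c=M.T@(np.array(P)-k["origin"]); x,y=c[0]/-c[2],-c[1]/-c[2]; s=1+k["k1"]*(x*x+y*y)
    return k["cx"]+k["fx"]*x*s, k["cy"]+k["fy"]*y*s
E
python3 - <<'E'
from h import *
for c in("top","scene"):
    im=bot.read_camera(c)
    for n,z in(("carousel",.032),("coral",.055),("stand",.022)):
        s=bot.silhouettes(c,n)
        if s:
            m=s[0]["region"]; v,u=np.nonzero(m); print(c,n,round(s[0]["conf"],2),u.mean(),v.mean(),u.min(),u.max(),v.min(),v.max(),px2w(c,u.mean(),v.mean(),z).round(4))
    if c=="top": print("diamond",px2w(c,318,266,.022))
    x0,y0=(255,145) if c=="top" else (250,165)
    cr=cv2.resize(im[y0:y0+135,x0:x0+140,::-1],None,fx=4,fy=4,interpolation=cv2.INTER_CUBIC)
    A=[.5855,.0,.0]
    cv2.imwrite(f"pics/{c}1.png",cr)
E
python3 -c "
import cv2;a=cv2.imread('pics/top1.png');b=cv2.imread('pics/scene1.png');cv2.imwrite('pics/both1.png',cv2.resize(cv2.hconcat([a,b]),(800,386)))"
```

```text
top carousel 0.68 314.2935391339981 202.5336702636252 266 362 155 250 [0.583  0.0015 0.032 ]
top coral 0.73 178.11926605504587 218.8256880733945 166 189 208 232 [0.5414 0.3685 0.055 ]
top stand 0.67 314.4266560467277 204.72560732775787 266 362 155 274 [0.5777 0.0012 0.022 ]
diamond [ 0.40842179 -0.00662268  0.022     ]
scene carousel 0.72 317.84284621270086 217.13251721499617 260 377 173 253 [6.064e-01 3.000e-04 3.200e-02]
scene stand 0.94 317.9206043549104 216.4640793956451 259 376 172 254 [ 0.5902 -0.0023  0.022 ]
```

View pics/both1.png

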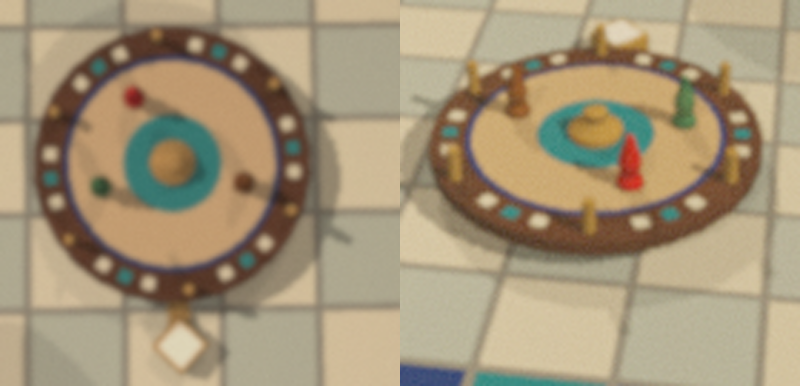

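The crop shows the disc with six posts (top view: (155,35), (273,83), (291,210), (188,289), (68,239), (54,112) in the crop), coral at (133,97) and the diamond at (180,345). Jade and amber are on the other sides of the hub.

```bash
python3 - <<'E'
from h import *
f=2.857
t=lambda u,v,z:px2w("top",255+u/f,145+v/f,z)
P=np.array([t(u,v,.060) for u,v in((155,35),(273,83),(291,210),(188,289),(68,239),(54,112))])
A=P.mean(0); print("axis",A, "hub",t(172,162,.055))
for p in P: d=p-A; print(p.round(4),np.hypot(*d[:2]).round(4),np.degrees(np.arctan2(d[1],d[0])).round(1))
for n,p in(("coral",t(133,97,.07)),("dia",t(180,345,.022)),("jade",t(101,186,.07)),("amber",t(245,181,.07))): d=p-A; print(n,p.round(4),np.hypot(*d[:2]).round(4),np.degrees(np.arctan2(d[1],d[0])).round(1))
q=R.from_quat(bot.sense()["eef_rot"],scalar_first=True).as_matrix(); print(q.round(3))
E
```

```text
axis [ 5.84113397e-01 -5.57463570e-04  6.00000000e-02] hub [ 0.5832847  -0.00092877  0.055     ]
[0.7042 0.0138 0.06  ] 0.121 6.8
[ 0.6569 -0.0976  0.06  ] 0.1214 -53.1
[ 0.5363 -0.1121  0.06  ] 0.1214 -113.2
[ 0.4639 -0.0144  0.06  ] 0.121 -173.5
[0.5118 0.0971 0.06  ] 0.1215 126.5
[0.6315 0.1098 0.06  ] 0.1201 66.8
coral [0.6435 0.0349 0.07  ] 0.0691 30.9
dia [ 0.4091 -0.0066  0.022 ] 0.1751 -178.0
jade [0.5604 0.0654 0.07  ] 0.07 109.8
amber [ 0.5634 -0.0686  0.07  ] 0.0711 -106.9
[[-0.943  0.332 -0.   ]
 [ 0.332  0.943 -0.   ]
 [ 0.    -0.    -1.   ]]
```

Call:
send_rows([
  [0,0,0],
  [0,0,0],
  [0,0,0],
  [-0.6,-1,0],
  [-0.6,-1,0],
  [-0.6,-1,0],
  [-0.6,-1,0],
  [-0.6,-1,0],
], yaw=[-0.8,-0.8,-0.82,0,0,0,0,0], jaw=[0,0,0,0,0,0,0,0])

```text
clock: 2.3
tcp_pos: [0.2853, 0.5349, 0.2125]
eef_rot: [0.0, 0.001, 1.0, 0.0]
ft_force: [0.3, -0.6, -0.5]
width: 0.116
gripper_force: 0.0
```

Call:
send_rows([
  [-0.7,-1,0],
  [-0.7,-1,0],
  [-0.7,-1,0],
  [-0.7,-1,0],
  [-0.7,-1,0],
  [-0.7,-1,0],
  [-0.7,-1,0],
  [-0.7,-1,0],
], yaw=[0,0,0,0,0,0,0,0], jaw=[0,0,0,0,0,0,0,0])

```text
clock: 3.3
tcp_pos: [0.3969, 0.375, 0.2124]
eef_rot: [0.0, 0.001, 1.0, 0.0]
ft_force: [0.7, -0.0, -0.3]
width: 0.01
gripper_force: 0.0
```

Call:
send_rows([
  [-0.7,-1,0],
  [-0.7,-1,0],
  [-0.7,-1,0],
  [-0.7,-1,0],
  [-0.7,-1,0],
  [-0.7,-1,0],
  [-0.7,-1,0],
  [-0.7,-1,0],
], yaw=[0,0,0,0,0,0,0,0], jaw=[0,0,0,0,0,0,0,0])

```text
clock: 4.3
tcp_pos: [0.5084, 0.2148, 0.2124]
eef_rot: [0.0, 0.001, 1.0, 0.0]
ft_force: [-0.4, -0.8, -0.6]
width: 0.006
gripper_force: 0.0
```

Call:
send_rows([
  [-0.7,-1,0],
  [-0.7,-1,0],
  [-0.7,-1,0],
  [-0.7,-1,0],
  [-0.7,-1,0],
  [-0.7,-1,0],
  [-0.7,-1,0],
  [-0.7,-1,0],
], yaw=[0,0,0,0,0,0,0,0], jaw=[0,0,0,0,0,0,0,0])

```text
clock: 5.3
tcp_pos: [0.6206, 0.0549, 0.2123]
eef_rot: [0.0, 0.0, 1.0, -0.0]
ft_force: [0.0, 0.2, 0.1]
width: 0.004
gripper_force: 0.0
```

Call:
send_rows([
  [-0.63,-0.88,0],
  [-0.63,-0.88,0],
  [-0.63,-0.88,0],
  [-0.63,-0.88,0],
  [-0.63,-0.88,0],
  [-0.63,-0.88,0],
  [0,0,1],
  [0,0,1],
], yaw=[0,0,0,0,0,0,0,0], jaw=[0,0,0,0,0,0,0,0])

```text
clock: 6.3
tcp_pos: [0.6947, -0.0491, 0.1703]
eef_rot: [-0.001, 0.001, 1.0, 0.0]
ft_force: [0.6, -0.3, 0.0]
width: 0.003
gripper_force: 0.0
```

Call:
send_rows([
  [0,0,1],
  [0,0,0.5],
  [0,0,0],
], yaw=[0,0,0], jaw=[0,0,0])

```text
clock: 6.68
tcp_pos: [0.6942, -0.0488, 0.1406]
eef_rot: [-0.001, 0.0, 1.0, 0.0]
ft_force: [-0.1, -0.1, 0.3]
width: 0.007
gripper_force: 0.0
```

```bash
python3 - <<'E'
from h import *
a=bot.read_camera("top")[140:280,250:390,::-1];b=bot.read_camera("scene")[130:270,250:390,::-1]
cv2.imwrite("pics/c2.png",cv2.resize(cv2.hconcat([a,b]),(800,400),interpolation=cv2.INTER_CUBIC))
# arc plan: tool centre angles from -25 in steps
A=np.array([.584,-.0006]);r=.122
print(bot.sense()["tcp_pos"])
E
```

```text
[ 0.6956741  -0.04914915  0.14283192]
```

View pics/c2.png

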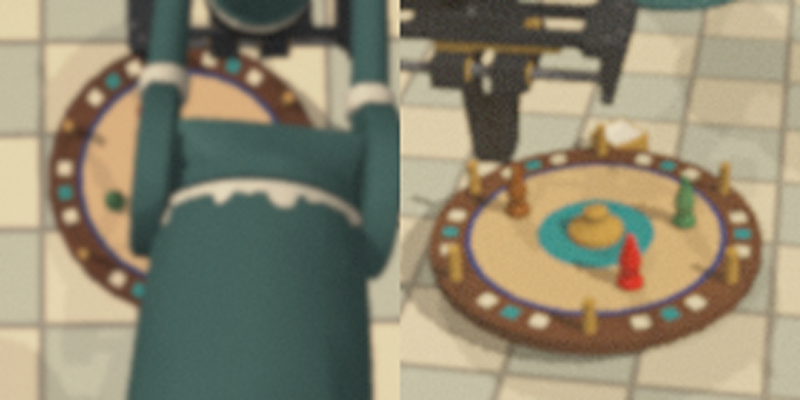

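```bash
cat > plan.py <<'E'
import numpy as np
A=np.array([.584,-.0006]);r=.122
P=lambda a:A+r*np.array([np.cos(np.radians(a)),np.sin(np.radians(a))])
def postang(a):  # tool angle -> post angle in contact
    c=P(a)
    for b in np.arange(a+2,a+30,.1):
        d=np.abs(P(b)-c)-[.009,.0175]
        if np.hypot(*np.maximum(d,0))>=.005: return b
if __name__=="__main__":
    for a in(-15,0,30,60,90,120,130,135,140,145,150): print(a,round(postang(a),1))
    a=-24.;c=np.array([.6957,-.0491]);i=0
    while a<140:
        a+=4; t=(P(a)-c)/.02; s=np.round([-t[0],t[1]],2); c=c+np.array([-s[0],s[1]])*.02
        print(f"[{s[0]},{s[1]},0]",end="," if (i+1)%8 else f"  #{a}\n"); i+=1
E
python3 plan.py
```

```text
-15 -4.2
0 10.7
30 41.1
60 67.4
90 96.6
120 128.0
130 139.3
135 145.3
140 151.3
145 156.6
150 161.6
[-0.15,0.34,0],[-0.13,0.4,0],[-0.1,0.42,0],[-0.08,0.42,0],[-0.04,0.42,0],[-0.01,0.43,0],[0.01,0.42,0],[0.04,0.42,0]  #8.0
[0.08,0.42,0],[0.1,0.42,0],[0.13,0.4,0],[0.16,0.4,0],[0.19,0.38,0],[0.21,0.37,0],[0.24,0.35,0],[0.26,0.34,0]  #40.0
[0.29,0.31,0],[0.3,0.3,0],[0.33,0.27,0],[0.34,0.25,0],[0.36,0.23,0],[0.38,0.2,0],[0.39,0.17,0],[0.4,0.15,0]  #72.0
[0.41,0.11,0],[0.42,0.09,0],[0.42,0.06,0],[0.42,0.03,0],[0.43,0.0,0],[0.42,-0.03,0],[0.42,-0.06,0],[0.42,-0.09,0]  #104.0
[0.41,-0.11,0],[0.4,-0.15,0],[0.39,-0.17,0],[0.37,-0.2,0],[0.37,-0.23,0],[0.34,-0.25,0],[0.33,-0.27,0],[0.3,-0.3,0]  #136.0
[0.29,-0.31,0],
```

Call:
send_rows([
  [0,0,1],
  [0,0,1],
  [0,0,1],
  [0,0,1],
  [0,0,1],
  [0,0,0],
], yaw=[0,0,0,0,0,0], jaw=[0,0,0,0,0,0])

```text
clock: 7.52
tcp_pos: [0.6932, -0.0492, 0.0391]
eef_rot: [-0.003, 0.0, 1.0, 0.0]
ft_force: [0.9, 0.6, 0.0]
width: 0.004
gripper_force: 0.0
```

Call:
send_rows([
  [-0.2,0.34,-0.2],
  [-0.13,0.3,0],
  [-0.1,0.3,0],
  [-0.08,0.3,0],
  [-0.04,0.3,0],
  [-0.03,0.3,0],
  [0,0.3,0],
  [0,0.3,0],
], yaw=[0,0,0,0,0,0,0,0], jaw=[0,0,0,0,0,0,0,0])

```text
clock: 8.52
tcp_pos: [0.7069, -0.0002, 0.0462]
eef_rot: [-0.0, 0.0, 1.0, -0.0]
ft_force: [0.4, 0.1, 0.3]
width: 0.007
gripper_force: 0.0
```

```bash
python3 - <<'E'
from h import *
b=bot.read_camera("scene")[140:270,240:400,::-1]
cv2.imwrite("pics/c3.png",cv2.resize(b,(640,520),interpolation=cv2.INTER_CUBIC))
print(bot.sense()["tcp_pos"])
E
```

```text
[7.06845782e-01 5.72714164e-04 4.62411295e-02]
```

View pics/c3.png

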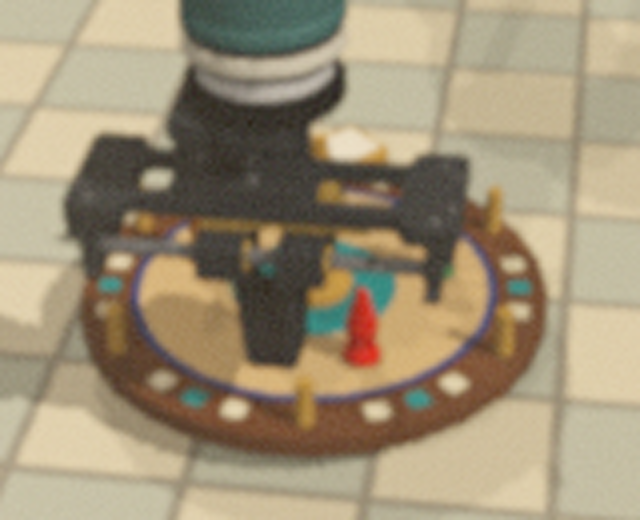

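```bash
python3 - <<'E'
from h import *
for p in([.707,0,.046],[.704,.0138,.06],[.704,.0138,.032],[.584,0,.055],[.6435,.0349,.032],[.409,-.0066,.022]):
    u,v=w2px("scene",p); print(p,round((u-240)*4),round((v-140)*4))
u,v=240+275/4,140+360/4; print(px2w("scene",u,v,.046))
print(px2w("scene",240+305/4,140+378/4,.06))
E
```

```text
[0.707, 0, 0.046] 280 401
[0.704, 0.0138, 0.06] 307 378
[0.704, 0.0138, 0.032] 308 420
[0.584, 0, 0.055] 316 253
[0.6435, 0.0349, 0.032] 363 353
[0.409, -0.0066, 0.022] 348 145
[ 0.67361587 -0.00840601  0.046     ]
[0.70414829 0.01298074 0.06      ]
```

```bash
python3 - <<'E'
from h import *
t=cv2.imread("pics/top0.png");s=cv2.imread("pics/scene0.png")
c=np.array([.2243,.6366,.2123]);y=np.array([.332,.943,0]);x=np.array([-.943,.332,0])
f=6
a=cv2.resize(t[334:400,0:66],None,fx=f,fy=f,interpolation=cv2.INTER_CUBIC);b=cv2.resize(s[20:86,550:616],None,fx=f,fy=f,interpolation=cv2.INTER_CUBIC)
for k in(-1,0,1):
  for e,col in((-.009,(0,0,255)),(.009,(0,255,255))):
    p=c+y*.044*k+x*e
    u,v=w2px("top",p);cv2.circle(a,(int((u-0)*f),int((v-334)*f)),3,col,-1)
    u,v=w2px("scene",p);cv2.circle(b,(int((u-550)*f),int((v-20)*f)),3,col,-1)
cv2.imwrite("pics/c4.png",cv2.hconcat([a,b]))
u,v=w2px("scene",[.6957,-.0491,.1428]);print("c2 pred",400+(u-250)*2.857,(v-130)*2.857)
E
```

```text
c2 pred 500.0901800817448 189.63634969656727
```

View pics/c4.png

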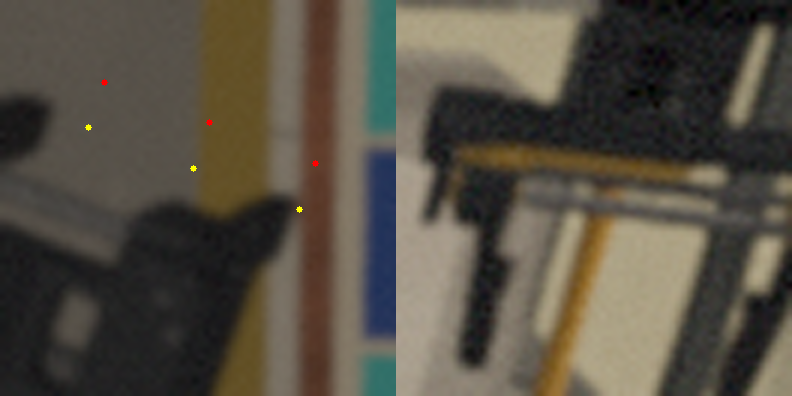

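Pic c3 shows the fingertip at (275,360), higher than projected (280,401). In c4 the fingertips in the top view also lie outward of the projected points. So the tips are about 20–27 mm above the nominal TCP, over the post tops. I'll back off and descend, watching the force.

Call:
send_rows([
  [0,-0.7,0],
  [0,-0.9,0],
  [0,0,0.25],
  [0,0,0.2],
  [0,0,0],
], yaw=[0,0,0,0,0], jaw=[0,0,0,0,0])

```text
clock: 9.2
tcp_pos: [0.7062, -0.0325, 0.0364]
eef_rot: [-0.001, 0.001, 1.0, 0.0]
ft_force: [0.0, -0.5, -0.2]
width: -0.002
gripper_force: 0.0
```

```bash
python3 - <<'E'
from h import *
b=bot.read_camera("scene")[140:270,240:400,::-1]
b=cv2.resize(b,(640,520),interpolation=cv2.INTER_CUBIC)
s=bot.sense();print(s["tcp_pos"],s["ft_force"])
for dz,col in((0,(255,0,255)),(.025,(255,255,0))):
  for dy in(-.0175,.0175):
    u,v=w2px("scene",s["tcp_pos"]+[.009,dy,dz]);cv2.circle(b,(int((u-240)*4),int((v-140)*4)),3,col,-1)
cv2.imwrite("pics/c5.png",b)
E
```

```text
[ 0.70649497 -0.03237443  0.03674065] [ 0.29858064 -0.41747375 -0.02486777]
```

View pics/c5.png

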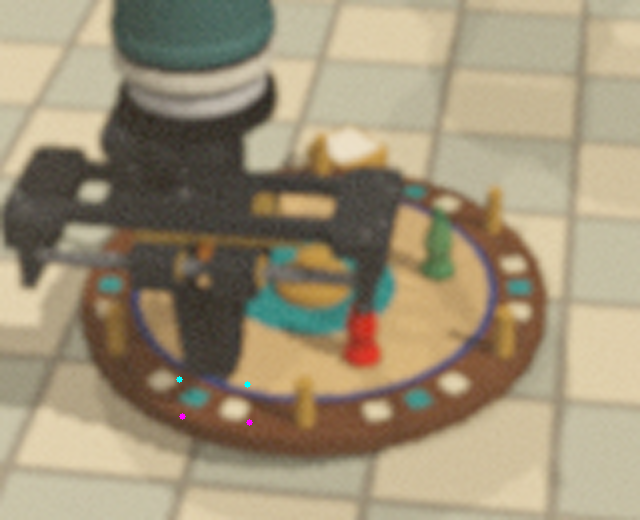

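The tip is still 40 px above the projection, so it sits about 25 mm above nominal and hence the body sits low (about 45 mm above the tips). To keep the body outside the pieces I'll keep the tool's y tangential: raise, half-turn, descend, then push along an arc with yaw.

Call:
send_rows([
  [0,0,-1],
  [0,0,-1],
  [0,0,-1],
  [0,0,0],
  [0,0,0],
  [0,0,0],
  [0,0,0],
  [0,0,0],
], yaw=[0,0,0.5,1,1,1,1,1], jaw=[0,0,0,0,0,0,0,0])

```text
clock: 10.25
tcp_pos: [0.7081, -0.0325, 0.1001]
eef_rot: [0.002, 0.377, 0.926, 0.0]
ft_force: [-0.6, 0.3, -0.1]
width: 0.006
gripper_force: 0.0
```

Call:
send_rows([
  [0,0,0],
  [0,0,0],
  [0,0,0],
  [0,0,0],
  [0,0,0],
  [0,0,0],
  [0,0,0],
  [0,0,0],
], yaw=[1,1,1,1,1,1,1,1], jaw=[0,0,0,0,0,0,0,0])

```text
clock: 11.25
tcp_pos: [0.7081, -0.0325, 0.1001]
eef_rot: [0.001, 0.811, 0.586, 0.001]
ft_force: [-1.1, 0.4, -0.1]
width: 0.005
gripper_force: 0.0
```

Call:
send_rows([
  [0,0,0],
  [0,0,0],
  [0,0,0],
  [0,0,0],
  [0,0,0],
  [0,0,0],
  [0,0,0],
  [0,0,0],
], yaw=[1,1,1,1,1,1,1,1], jaw=[0,0,0,0,0,0,0,0])

```text
clock: 12.25
tcp_pos: [0.7081, -0.0325, 0.1001]
eef_rot: [0.0, 0.998, 0.067, 0.002]
ft_force: [0.3, 0.2, 0.8]
width: 0.004
gripper_force: 0.0
```

```bash
python3 - <<'E'
from h import *
s=bot.sense();print(s["tcp_pos"],s["joint_positions"].round(3))
M=R.from_quat(s["eef_rot"],scalar_first=True).as_matrix();print(M.round(3))
E
```

```text
[ 0.70811713 -0.03249145  0.1000674 ] [-0.081  0.406  1.631 -0.     1.102  1.355]
[[ 0.991  0.134  0.003]
 [ 0.134 -0.991 -0.   ]
 [ 0.003  0.001 -1.   ]]
```

Call:
send_rows([
  [0,0,0],
  [0,0,0],
  [0,0,0],
  [-0.3,0,1],
  [0,0,1],
  [0,0,1],
  [0,0,0.4],
  [0,0,0],
], yaw=[0.9,0.9,0.9,0,0,0,0,0], jaw=[0,0,0,0,0,0,0,0])

```text
clock: 13.25
tcp_pos: [0.7001, -0.0311, 0.0276]
eef_rot: [0.0, 0.993, -0.119, -0.001]
ft_force: [0.5, 0.3, 0.1]
width: 0.003
gripper_force: 0.0
```

Call:
send_rows([
  [0,0,0.2],
  [0,0,0.2],
  [0,0,0],
], yaw=[0,0,0], jaw=[0,0,0])

```text
clock: 13.62
tcp_pos: [0.7011, -0.0312, 0.0213]
eef_rot: [-0.0, 0.993, -0.119, 0.0]
ft_force: [-1.3, 0.1, -0.4]
width: 0.008
gripper_force: 0.0
```

```bash
python3 - <<'E'
from h import *
b=bot.read_camera("scene")[140:270,240:400,::-1]
b=cv2.resize(b,(640,520),interpolation=cv2.INTER_CUBIC)
s=bot.sense();print(s["tcp_pos"],s["ft_force"])
M=R.from_quat(s["eef_rot"],scalar_first=True).as_matrix();print(M.round(3))
cv2.imwrite("pics/c6.png",b)
E
```

```text
[ 0.70116701 -0.03121317  0.02145445] [-0.02309992 -0.34057594  0.03312761]
[[ 0.972 -0.236  0.   ]
 [-0.236 -0.972 -0.   ]
 [ 0.    -0.    -1.   ]]
```

View pics/c6.png

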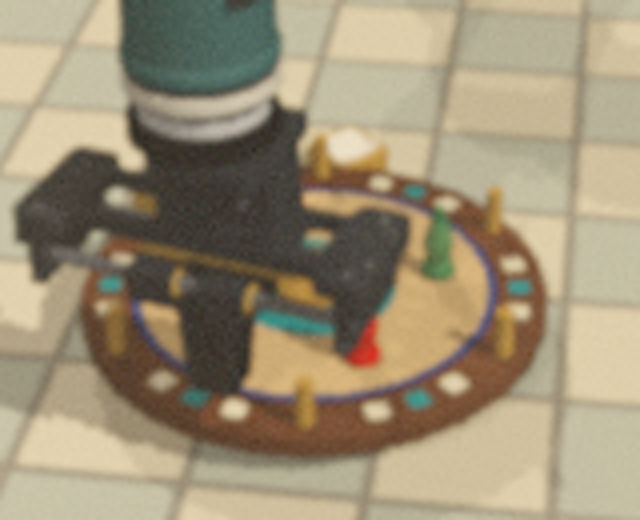

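In c6 the tip sits at (218,388) with no disc contact at nominal z 0.021, so the offset is confirmed; coral is upright at (365,345), post at (305,400). Start the push slowly.

Call:
send_rows([
  [0.03,-0.32,0],
  [-0.01,-0.32,0],
  [-0.01,-0.32,0],
  [-0.01,-0.32,0],
  [-0.01,-0.32,0],
  [-0.01,-0.32,0],
  [-0.01,-0.32,0],
  [-0.01,-0.32,0],
], yaw=[-0.375,-0.375,-0.375,-0.375,-0.375,-0.375,-0.375,-0.375], jaw=[0,0,0,0,0,0,0,0])

```text
clock: 14.68
tcp_pos: [0.7036, 0.0194, 0.0218]
eef_rot: [0.0, 0.996, 0.091, 0.001]
ft_force: [0.4, -0.5, -0.3]
width: 0.005
gripper_force: 0.3
```

```bash
cat >> h.py <<'E'
A=np.array([.584,-.0006])
def pol(p): d=np.array(p)[:2]-A; return round(float(np.hypot(*d)),4),round(float(np.degrees(np.arctan2(d[1],d[0]))),1)
def red(cam,z):
    im=bot.read_camera(cam).astype(int); m=(im[...,0]>1.9*im[...,1])&(im[...,0]>1.9*im[...,2])&(im[...,0]>110)
    m=m.astype(np.uint8); n,l,st,c=cv2.connectedComponentsWithStats(m)
    for i in range(1,n):
        p=px2w(cam,*c[i],z)
        if np.hypot(*(p[:2]-A))<.16: print(cam,"red area",st[i,4],c[i].round(1),st[i,:4],p.round(4),pol(p))
def stat():
    s=bot.sense();M=R.from_quat(s["eef_rot"],scalar_first=True).as_matrix()
    print("tool",s["tcp_pos"].round(4),pol(s["tcp_pos"]),"xang",np.degrees(np.arctan2(M[1,0],M[0,0])).round(1),s["ft_force"].round(1),s["joint_positions"].round(2))
    red("scene",.055); red("top",.06)
E
python3 -c "
from h import *
stat()"
```

```text
tool [0.7036 0.0194 0.0218] (0.1213, 9.5) xang 10.5 [ 0.4 -0.5 -0.3] [-0.01  0.48  1.69 -0.    0.97  1.38]
scene red area 84 [336.5 222.8] [332 216   9  14] [0.6527 0.0484 0.055 ] (0.0844, 35.5)
```

Call:
send_rows([
  [-0.015,-0.4,0],
  [-0.015,-0.425,0],
  [-0.015,-0.425,0],
  [-0.015,-0.425,0],
  [-0.015,-0.425,0],
  [-0.015,-0.425,0],
  [-0.015,-0.425,0],
  [-0.015,-0.425,0],
], yaw=[-0.45,-0.5,-0.5,-0.5,-0.5,-0.5,-0.5,-0.5], jaw=[0,0,0,0,0,0,0,0])

```text
clock: 15.78
tcp_pos: [0.674, 0.0792, 0.0217]
eef_rot: [0.0, 0.934, 0.358, 0.0]
ft_force: [1.2, -0.9, -0.1]
width: 0.0
gripper_force: 0.4
```

```bash
python3 -c "
from h import *
stat()
b=cv2.resize(bot.read_camera('scene')[140:270,240:400,::-1],(640,520),interpolation=cv2.INTER_CUBIC)
cv2.imwrite('pics/c7.png',b)"
```

```text
tool [0.674  0.0792 0.0217] (0.1203, 41.5) xang 42.0 [ 1.2 -0.9 -0.1] [ 0.08  0.44  1.75 -0.    0.96  0.92]
```

View pics/c7.png

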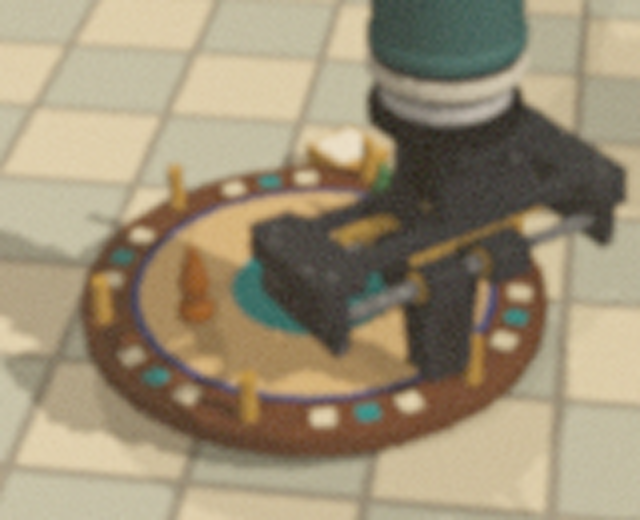

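c7 shows the finger pushing the post at (475,335), amber upright at (195,285). It works; continue.

Call:
send_rows([
  [0,-0.425,0],
  [-0.01,-0.425,0],
  [-0.01,-0.425,0],
  [-0.01,-0.425,0],
  [-0.01,-0.425,0],
  [-0.01,-0.425,0],
  [-0.01,-0.425,0],
  [-0.015,-0.425,0],
], yaw=[-0.5,-0.5,-0.5,-0.5,-0.5,-0.5,-0.5,-0.5], jaw=[0,0,0,0,0,0,0,0])

```text
clock: 16.92
tcp_pos: [0.6179, 0.1152, 0.0216]
eef_rot: [0.0, 0.799, 0.602, 0.0]
ft_force: [1.4, 0.0, 0.1]
width: 0.004
gripper_force: 0.4
```

Call:
send_rows([
  [-0.01,-0.425,0],
  [-0.015,-0.425,0],
  [-0.015,-0.425,0],
  [-0.015,-0.425,0],
  [-0.015,-0.425,0],
  [-0.015,-0.425,0],
  [-0.015,-0.425,0],
  [-0.015,-0.425,0],
], yaw=[-0.5,-0.5,-0.5,-0.5,-0.5,-0.5,-0.5,-0.5], jaw=[0,0,0,0,0,0,0,0])

```text
clock: 17.92
tcp_pos: [0.551, 0.1154, 0.0218]
eef_rot: [0.001, 0.602, 0.798, 0.001]
ft_force: [0.9, 0.8, -0.4]
width: 0.002
gripper_force: 0.4
```

```bash
python3 -c "
from h import *
stat()
look('top',['coral_mid','amber_mid','jade_mid'])
look('scene',['coral_mid','amber_mid','jade_mid'])"
```

```text
tool [0.551  0.1154 0.0218] (0.1206, 105.9) xang 106.0 [ 0.9  0.8 -0.4] [ 0.16  0.25  2.01 -0.    0.88 -0.12]
scene red area 96 [341.4 193.4] [338 185   8  17] [0.5369 0.046  0.055 ] (0.0662, 135.3)
top red area 28 [298.5 222.3] [296 220   6   6] [0.5281 0.0444 0.06  ] (0.0718, 141.2)
top coral_mid [0.5297 0.0475 0.0555] 0.38
top amber_mid [ 0.5869  0.0007 -0.0017] 0.72
top jade_mid [ 0.5306 -0.0494  0.0573] 0.46
scene coral_mid [ 0.6564 -0.0014  0.0534] 0.6
scene amber_mid [6.558e-01 1.000e-04 5.590e-02] 0.65
scene jade_mid [ 0.4798 -0.3256  0.0198] 0.6
```

Call:
send_rows([
  [-0.01,-0.425,0],
  [-0.01,-0.425,0],
  [-0.015,-0.425,0],
  [-0.015,-0.425,0],
  [-0.015,-0.425,0],
  [-0.015,-0.425,0],
  [-0.01,-0.32,0],
  [-0.01,-0.21,0],
], yaw=[-0.5,-0.5,-0.5,-0.5,-0.5,-0.5,-0.375,-0.25], jaw=[0,0,0,0,0,0,0,0])

```text
clock: 19.32
tcp_pos: [0.4981, 0.0849, 0.0216]
eef_rot: [0.0, 0.383, 0.924, 0.0]
ft_force: [-0.3, 0.9, -0.4]
width: 0.006
gripper_force: 0.4
```

```bash
python3 -c "
from h import *
stat()
look('top',['coral_mid'])
"
```

```text
tool [0.4981 0.0849 0.0216] (0.1212, 135.1) xang 135.0 [-0.3  0.9 -0.4] [ 0.12  0.15  2.13  0.    0.86 -0.67]
scene red area 99 [328.6 188.5] [325 180   8  17] [0.519  0.0131 0.055 ] (0.0664, 168.1)
top red area 29 [309.8 227.4] [307 225   6   6] [0.514  0.0145 0.06  ] (0.0716, 167.8)
top coral_mid [0.5168 0.0175 0.0569] 0.59
```

Call:
send_rows([
  [-0.01,-0.32,0],
  [-0.01,-0.32,0],
  [-0.01,-0.32,0],
  [-0.01,-0.21,0],
  [0,-0.1,0],
  [0,0,0],
], yaw=[-0.375,-0.375,-0.375,-0.25,-0.125,0], jaw=[0,0,0,0,0,0])

```text
clock: 20.23
tcp_pos: [0.4819, 0.0652, 0.0213]
eef_rot: [0.0, 0.285, 0.959, 0.0]
ft_force: [-0.0, -0.9, -0.2]
width: 0.004
gripper_force: 0.1
```

```bash
cat >> h.py <<'E'
def dia():
    im=bot.read_camera("top").astype(int)
    m=np.zeros((400,640),np.uint8); u0,v0=w2px("top",[.409,-.0066,.022]); u0,v0=int(u0),int(v0)
    s=im[v0-13:v0+14,u0-13:u0+14].min(2); v,u=np.nonzero(s>s.max()*.88)
    p=px2w("top",u.mean()+u0-13,v.mean()+v0-13,.022); print("dia",len(u),p.round(4),pol(p))
E
python3 -c "
from h import *
stat()
look('top',['coral_mid']);dia()
"
```

```text
tool [0.4819 0.0652 0.0213] (0.1214, 147.2) xang 146.9 [-0.  -0.9 -0.2] [ 0.08  0.12  2.17 -0.    0.86 -0.91]
scene red area 102 [322.6 187.8] [319 179   8  17] [ 0.5179 -0.0017  0.055 ] (0.0661, -179.0)
top red area 9 [316.8 227.3] [315 226   4   4] [ 0.5141 -0.0043  0.06  ] (0.07, -177.0)
top coral_mid [0.5137 0.002  0.0564] 0.4
dia 24 [ 0.4012 -0.0108  0.022 ] (0.1831, -176.8)
```

Call:
send_rows([
  [0,0.5,0],
  [0,0,-1],
  [0,0,-1],
  [0,0,-1],
  [0,0,-1],
  [0,0,-1],
  [0,0.5,-1],
  [0,1,-1],
], yaw=[0,0,0,0,0,0,0,0], jaw=[0,0,0,0,0,0,0,0])

```text
clock: 21.42
tcp_pos: [0.5038, 0.0991, 0.162]
eef_rot: [0.0, 0.285, 0.959, -0.0]
ft_force: [0.6, -0.7, 0.8]
width: 0.008
gripper_force: 0.0
```

Call:
send_rows([
  [1,1,0],
  [1,1,0],
  [1,1,0],
  [1,1,0],
  [1,1,0],
  [1,1,0],
  [1,1,0],
  [0,0,0],
], yaw=[0,0,0,0,0,0,0,0], jaw=[0,0,0,0,0,0,0,0])

```text
clock: 22.42
tcp_pos: [0.4623, 0.2943, 0.1613]
eef_rot: [-0.0, 0.283, 0.959, 0.0]
ft_force: [1.2, -0.5, -0.4]
width: 0.005
gripper_force: 0.0
```

```bash
python3 -c "
from h import *
stat()
look('top',['coral_mid','amber_mid','jade_mid']);dia()
a=cv2.resize(bot.read_camera('top')[150:280,255:380,::-1],(400,416),interpolation=cv2.INTER_CUBIC)
b=cv2.resize(bot.read_camera('scene')[140:270,250:375,::-1],(400,416),interpolation=cv2.INTER_CUBIC)
cv2.imwrite('pics/c8.png',cv2.hconcat([a,b]))
"
```

```text
tool [0.4623 0.2943 0.1613] (0.319, 112.4) xang 147.1 [ 1.2 -0.5 -0.4] [ 0.52  0.06  1.93  0.    1.15 -0.48]
scene red area 91 [322.7 187.9] [319 179   8  17] [ 0.5184 -0.0014  0.055 ] (0.0656, -179.3)
top red area 27 [315.3 227.9] [313 225   6   6] [ 5.127e-01 -3.000e-04  6.000e-02] (0.0713, 179.8)
top coral_mid [0.5121 0.0013 0.0547] 0.49
top amber_mid [ 0.5823 -0.0019  0.0037] 0.45
top jade_mid [ 0.5737 -0.074   0.0573] 0.41
dia 104 [ 0.4097 -0.0056  0.022 ] (0.1743, -178.3)
```

View pics/c8.png

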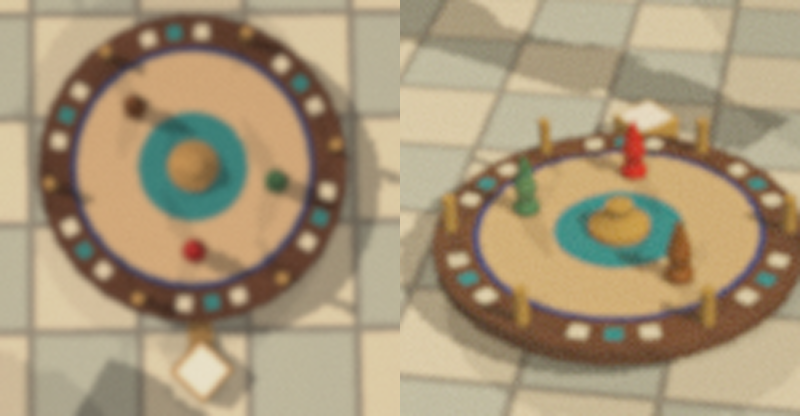

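c8 shows coral at (193,250), between the hub (192,165) and the diamond (201,370), about 2° or 2–3 mm off line. All three pieces are upright and the robot is clear, so I'll hand in.

```bash
python3 -c "
from station import bot
print(bot.job_done())"
```

```text
the job is handed in; nothing more can be done
None
```

I turned the stand until the red coral piece stood in front, about 2–3 mm off line with the pointer in the last picture. All three pieces were upright with the arm clear, and I handed the job in at about 23 s; no verdict came back.

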